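# Load the file-handle carrier and hang it on the rack

### The job

Lay the loose wooden file handle flat in the empty lane of the green carrier while it stands on the bench, brass ferrule towards the carrier's yellow end like the handle already packed. Then lift the carrier by its bar and hang it on the rack, the bar resting on both prongs behind their upturned tips, level and still, both handles still in their lanes. Mind the lamp above the prongs, which leaves no room for an upright gripper, and leave the other things on the bench where they are.

Things in the scene. Friction and masses are not known exactly. Their poses are not given: they have to be found in the camera images.
- loose: Loose file handle to be packed: light wooden octagonal bar, 26 mm across flats, 80 mm long, with a brass ferrule (20 mm diameter, 20 mm long) on one end; 100 mm overall, 60 g. Origin on its axis at mid length, 13 mm above what it lies on; its x axis points along it to the ferrule. It may lie on any of its flats.
- loose_ferrule (a point): Centre of the brass end face of the loose handle, 50 mm along +x from its origin.
- packed: An identical file handle (same frame) already packed in the carrier's far lane, its ferrule towards the yellow end.
- packed_ferrule (a point): Centre of the brass end face of the packed handle.
- carrier: Green steel tray, 160 (x) by 160 (y) mm, 0.4 to 0.65 kg; walls 34 mm high, 4 thick, floor 4 thick. A rib along y at x = 0 (4 thick, top 24 mm above the underside) parts it into two lanes 74 mm wide, 152 long: the empty one centred at x = -39 mm (robot side), the packed one at x = +39. Its +y end is yellow. A bail with a bar stands over it (see bar). Origin: centre of the underside.
- bar (a point): Middle of the carrier's bar, on its axis, 104 mm above the underside. The bar is straight, level, steel, 10 mm in diameter, along the carrier's y, joined rigidly to the tray by 10 mm uprights at y = +-81 mm, x = 0. Axes as the carrier's.
- rack: Fixed blue open frame holding two prongs (see seat) that point to its -x, towards the robot. Above them a white lamp batten, 350 mm long in y, spans x = 12 to 52 mm, underside 400 mm above the bench. Posts 20 mm square at x = 110, y = +-165 mm; feet 12 mm high reach to x = -20 mm at y = +-165. Origin on the bench under the seat.
- seat (a point): Resting place of the bar's middle: halfway between the prongs, 250 mm above the bench; axes as the rack's. Prongs: 10 mm steel rods at y = +-40 mm, from a crossbar at x = 112 nearly level to x = -12 mm (axis 10 mm below this point), then up at 45 degrees to red tips at x = -36 mm, tops 273 mm above the bench.
- stone: Bystander: terracotta-coloured sharpening stone, 60 x 25 x 16 mm, long in x. Origin: centre of the underside.
- tin: Bystander: closed red tin, 90 mm across, 110 mm high. Origin: centre of the underside.
- oil: Bystander: amber oil bottle, 60 mm across, 180 mm high. Origin: centre of the underside.
- hammer: Bystander: hammer lying on the bench at the left.
- spanner: Bystander: spanner lying on the bench at the right.
Not all that is in view belongs to the job. Leave any pink or turquoise look-alike of the loose alone.

How it is judged:
On the way:
1. the loose handle lies flat in the carrier's front lane, ferrule towards the yellow end, let go, while the carrier stands on the bench (x of loose in the frame of carrier between -0.076 and -0.008 m and y of loose in the frame of carrier between -0.045 and 0.045 m and z of loose in the frame of carrier between 0 and 0.027 m and y of loose_ferrule in the frame of carrier above 0.01 m and angle between the x axis of loose and the y axis of carrier, either way round below 0.5 rad and contact force between loose and the fingers below 0.3 N and height (world z) of carrier below 0.01 m and angle between carrier's own z axis and vertical below 0.05 rad and linear speed of loose below 0.05 m/s), for 0.2 s.
At the end, for the whole second after the job is handed in: Bar on both prongs behind the tips (from seat: -28..50 mm along, 40 mm sideways, -7..15 mm high, square within 0.2 rad); carrier level within 0.3 rad, still, let go. Each handle flat in its own lane (45 mm from mid length, 0.5 rad), ferrule to the yellow end (x of bar in the frame of seat between -0.028 and 0.05 m and y of bar in the frame of seat between -0.04 and 0.04 m and z of bar in the frame of seat between -0.007 and 0.015 m and angle between the y axis of carrier and the y axis of rack, either way round below 0.2 rad and angle between carrier's own z axis and vertical below 0.3 rad and contact force between carrier and rack above 2 N and contact force between each of carrier, loose and the fingers below 0.3 N and x of loose in the frame of carrier between -0.076 and -0.008 m and y of loose in the frame of carrier between -0.045 and 0.045 m and z of loose in the frame of carrier between 0 and 0.027 m and y of each of loose_ferrule, packed_ferrule in the frame of carrier above 0.01 m and angle between the x axis of each of loose, packed and the y axis of carrier, either way round below 0.5 rad and x of packed in the frame of carrier between 0.008 and 0.076 m and y of packed in the frame of carrier between -0.045 and 0.045 m and z of packed in the frame of carrier between 0 and 0.027 m and linear speed of carrier below 0.08 m/s and angular speed of carrier below 0.6 rad/s); the robot touches nothing.
It fails at once if the stone is moved by more than 30 mm (distance of stone from where it was at the start of the episode above 0.03 m).
It fails at once if the tin is moved by more than 30 mm (distance of tin from where it was at the start of the episode above 0.03 m).
It fails at once if the oil is moved by more than 30 mm (distance of oil from where it was at the start of the episode above 0.03 m).
It fails at once if the hammer is moved by more than 30 mm (distance of hammer from where it was at the start of the episode above 0.03 m).
It fails at once if the spanner is moved by more than 30 mm (distance of spanner from where it was at the start of the episode above 0.03 m).
It also fails if it takes over 64 s, if anything falls off the work surface, if the arm or the gripper's body presses on something with over 40 N, if the wrist force passes 120 N, or if a joint passes its speed limit or range.

### The arm

A 6-joint arm with a two-finger parallel gripper is mounted at the origin on the work surface. World frame = base frame: x ahead of the robot, y to its left, z up, the work surface at z = 0. Lengths are in m, angles in rad, forces in N, time in s.
With the tool pointing down it reaches from about 0.25 to 0.725 m from the base axis. Payload 4 kg.
Tool frame: the origin (TCP) lies at the very end of the fingers, on their centre line; the grasp point (between the pads) lies 19 mm behind it; z points along the fingers, y is the line along which they close (so a half turn about z gives the same grasp; the last joint's range is limited). The gripper opens to 85 mm and grips with 20 to 120 N. Pads are 22 mm wide; open, the fingers measure 114 mm over their backs; the gripper's body (76 mm by 85 mm) begins 54 mm behind the grasp point. The pads swing forward as they close: fully open they stand 13 mm farther back than shut.
Start: joints at [1.207, 0.241, 0.005, 1.335, 0, 1.571], TCP at [0.178, 0.467, 0.231] pointing down, gripper open.
Joint ranges: [-2.72, 2.72], [-1.05, 1.87], [-1.09, 1.28], [-1.99, 2.15], [-1.42, 1.44], [-3.14, 3.14]. Speed limits (rad/s): [2.79, 2.79, 3.14, 3.14, 3.14, 3.14].

### API

Orientations are given as a unit quaternion [x, y, z, w].
In Python, from workcell import monitor, viewer, job gives the robot as it stands.
- The arm moves only by the tool arm_command, never from a script. Its argument "increments" is a list of rows, each an object of numbers: "dx", "dy", "dz": the shift along the tool's x, y, z in cm; "wx", "wy", "wz": the turn, a rotation vector about the tool's x, y, z in rad; "grip": the finger opening in cm, from 0 to 8.54. In form: [{"dx": .., "dy": .., "dz": .., "wx": .., "wy": .., "wz": .., "grip": ..}, ...]. A call has 1 to 10 rows; each row is the pose to reach, as a shift and turn from the pose commanded when the call began, along the tool's axes at that moment; what a row does not reach only later rows make up. A row lasts 1/10 s, in which the tool goes at most 50 mm and 8.59 degrees, less where a joint would pass 70% of its speed; a pose out of reach is approached as far as the arm can. A call with a gripper value outside its range is refused whole. The fingers move at their own pace and stop on an object; the grip force is fixed at half the most. Time passes only in rows, so rows that repeat a pose let the fingers close. It gives the time, the measured TCP pose, the force, the opening and the grip force at its end, in the units of the state.
- monitor.get_obs(): the state, without advancing time (a new reading comes with each control period).
- viewer.camera(name): name is "scene" or "top" or "wrist"; returns (picture, depth): 480x640x3 uint8, red, green, blue; 480x640 float32, m along the optical axis (not along the pixel's ray), 0 where there is no reading.
- viewer.get_calibration(name): a dict with "fovy" (degrees; the focal length in pixels is half the picture's height over the tangent of half this angle, whatever the lens; pixels are square), "cx", "cy" (the principal point, pixels), "view" (4x4, takes a point from world to camera coordinates). Camera axes: x right, y up, looking along -z (the intrinsics and any distortion apply to the point x, -y, -z); pixel columns grow to the right and rows downward; lengths in m; the calibration is good to about 2 mm. A picture is of the moment at which its call begins: read the wrist's pose just before it. get_calibration takes no time and is no camera call; for the wrist camera it gives the pose at the moment of the call.
- job.job_done(): hands the job in; it is judged then, once.
The state is a dict: "clock": time; "joint_pos": joint angles; "joint_vel": joint speeds; "tau": joint torques, N m; "eef_pos": TCP position; "tool_rot": TCP orientation; "ft_force": force on the tool from outside, world axes, zero at the start; "ft_torque": the same for the moment, N m; "grip_width": finger opening in m; "grasp_force": force on a finger pad.
Only numpy, scipy, OpenCV 4.12 (cv2) and the standard library are available. Lean on these libraries where they do the work, as an engineer would, in place of code of your own. Each camera call takes 0.05 s, during which the arm holds its last target. There are 200 camera calls.

## Working session

There is one attempt and no reset: what is moved stays moved. The work goes in short steps, Python scripts to look and compute and a tool call to move; the robot and the scene stay as the last step left them, time stands still between calls to the robot, and variables do not carry over. Pictures are saved under pics/ and viewed, at most 10 in all, crops included, and the job is handed in when it is done.

Besides the shell and the picture viewer there is one more tool, called after ">>>" as name(argument=value, ...), one argument or row to a line, values as JSON. arm_command: Moves the arm, as the interface text tells. Its arguments: {"type":"object","properties":{"increments":{"type":"array","items":{"type":"object","properties":{"dx":{"type":"number"},"dy":{"type":"number"},"dz":{"type":"number"},"wx":{"type":"number"},"wy":{"type":"number"},"wz":{"type":"number"},"grip":{"type":"number"}}}}},"required":["increments"]}

```bash
ls; mkdir -p pics; cat > h.py <<'E'
import numpy as np, cv2
from workcell import monitor, viewer, job
def snap(n):
    c=viewer.get_calibration(n); p,d=viewer.camera(n); return p,d,c
def save(p,f): cv2.imwrite('pics/'+f,p[...,::-1])
def world(c,uv,d):
    f=240/np.tan(np.radians(c['fovy'])/2); uv=np.atleast_2d(uv).astype(float); d=np.atleast_1d(d)
    P=np.c_[(uv[:,0]-c['cx'])/f*d,-(uv[:,1]-c['cy'])/f*d,-d,np.ones(len(d))]
    return (np.linalg.inv(np.array(c['view']))@P.T).T[:,:3]
E
python3 - <<'E'
from h import *
s=monitor.get_obs(); print(s)
for n in('scene','top'):
    p,d,c=snap(n); save(p,n+'.png'); np.savez(n,p=p,d=d,**{k:v for k,v in c.items()}); print(n,c)
E
```

```text
pics
{'clock': 0.0, 'joint_pos': array([ 1.20698027e+00,  2.41428322e-01,  3.73637130e-03,  1.33518896e+00,
       -6.52338645e-08,  1.57081592e+00]), 'joint_vel': array([-1.06453917e-03, -7.63262556e-04, -7.59477079e-05,  3.10973416e-04,
        1.10293186e-03,  1.50127592e-03]), 'tau': array([ 5.56815558e-04, -3.72318935e+01,  2.52406472e+01,  1.70063053e-02,
        3.80454094e-05,  7.83766097e-06]), 'eef_pos': array([0.17770017, 0.46669139, 0.23040992]), 'tool_rot': array([ 1.80915985e-01,  9.83498002e-01, -1.02510195e-03, -1.88515169e-04]), 'ft_force': array([ 0.09594935, -0.15694884, -0.00040063]), 'ft_torque': array([ 0.01996918, -0.00768483,  0.02494218]), 'grasp_force': 0.0, 'grip_width': 0.08523215438763898}
scene {'fovy': 42.75193352377989, 'cx': 325.01923833188556, 'cy': 237.71870245377715, 'view': array([[-9.75697143e-02,  9.95228277e-01,  9.10092709e-04,
         1.48786058e-02],
       [-7.31053085e-01, -7.22910735e-02,  6.78480204e-01,
         2.43766020e-01],
       [ 6.75308476e-01,  6.55337936e-02,  7.34618121e-01,
        -2.14690738e+00],
       [ 0.00000000e+00,  0.00000000e+00,  0.00000000e+00,
         1.00000000e+00]])}
top {'fovy': 48.028071298361446, 'cx': 313.1872693297813, 'cy': 237.57676538696848, 'view': array([[-1.05176454e-02, -9.99943395e-01, -1.60819147e-03,
         4.00190465e-02],
       [ 9.85293690e-01, -1.06378294e-02,  1.70537914e-01,
        -5.08805632e-01],
       [-1.70545369e-01,  2.09116402e-04,  9.85349803e-01,
        -1.30410453e+00],
       [ 0.00000000e+00,  0.00000000e+00,  0.00000000e+00,
         1.00000000e+00]])}
```

View pics/scene.png

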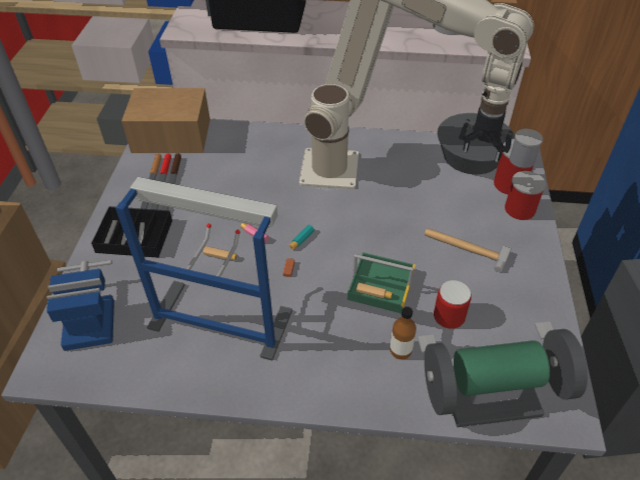

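View pics/top.png

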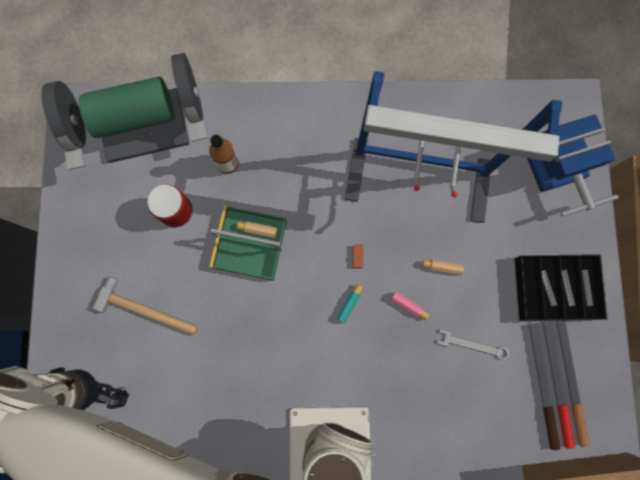

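Top view: the candidates for the loose handle are the light wood bar at (443,267), pink at (410,306), turquoise at (350,304), the packed one at (257,229) and the hammer shaft at (150,313). I choose the light wood bar at (443,267), brass end at left. Other positions: carrier (248,243) with its yellow end at left, red prong tips (417,187) and (454,194), stone (358,256).

```bash
python3 - <<'E'
from h import *
def load(n):
    z=np.load(n+'.npz'); return z['p'],z['d'],{k:z[k] for k in('fovy','cx','cy','view')}
p,d,c=load('top'); vv,uu=np.mgrid[:480,:640]
W=world(c,np.c_[uu.ravel(),vv.ravel()],d.ravel()).reshape(480,640,3)
hsv=cv2.cvtColor(p,cv2.COLOR_RGB2HSV).astype(int); H,S,V=hsv[...,0],hsv[...,1],hsv[...,2]
print('bench z',np.median(W[330:360,230:300,2]))
def box(u0,v0,u1,v1): m=np.zeros((480,640),bool); m[v0:v1,u0:u1]=1; return m
def pca(m,name):
    q=W[m]; r=cv2.minAreaRect(q[:,:2].astype(np.float32)); mu=q.mean(0); e=np.linalg.svd(q[:,:2]-mu[:2],full_matrices=0)[2][0]
    print(name,m.sum(),'mean',mu.round(4),'rect',np.round(r[0],4),np.round(r[1],4),r[2],'dir',np.degrees(np.arctan2(e[1],e[0])).round(1),'zmax',q[:,2].max().round(4))
m=box(415,250,475,285)&(S>75)&(V>90); pca(m,'loose')
for k in ((424,264),(430,264),(450,268)): print(k,p[k[1],k[0]],hsv[k[1],k[0]])
pca(m&(uu<434),'ferr')
g=box(195,195,300,290)&(H>60)&(H<95)&(S>70); pca(g,'green'); pca(g&(W[...,2]>.028),'greentop')
y=box(195,195,300,290)&(H>15)&(H<30)&(S>120)&(uu<230); pca(y,'yellow')
b=box(195,195,300,290)&(W[...,2]>.09); pca(b,'bar'); q=W[b]; print('bar ends',q[q[:,1].argmin()],q[q[:,1].argmax()])
pca(box(230,215,280,240)&(H>8)&(H<25)&(S>75),'packed')
r=box(400,170,480,205)&((H<8)|(H>172))&(S>120)
n,l,st,ce=cv2.connectedComponentsWithStats(r.astype(np.uint8))
for i in range(1,n): 
    if st[i,4]>3: pca(l==i,'tip%d'%i)
pr=box(395,140,480,200)&(W[...,2]>.2)&(W[...,2]<.29)&~r
n,l,st,ce=cv2.connectedComponentsWithStats(pr.astype(np.uint8))
for i in range(1,n):
    if st[i,4]>8: pca(l==i,'prong%d'%i)
pca(box(350,95,570,165)&(W[...,2]>.36),'lamp')
pca(box(345,240,370,270)&((H<12)|(H>172))&(S>90),'stone')
pca(box(140,180,195,230)&(W[...,2]>.1),'tin'); pca(box(200,130,245,178)&(W[...,2]>.04),'oil')
save(cv2.resize(p[245:290,410:480],None,fx=8,fy=8),'loose.png')
E
```

```text
bench z -5.147194962695778e-06
loose 385 mean [ 0.4347 -0.2896  0.0297] rect [ 0.3806 -0.144 ] [0.0652 0.4059] 20.38149070739746 dir -83.4 zmax 1.3718
(424, 264) [163 128  73] [ 18 141 163]
(430, 264) [169 133  78] [ 18 137 169]
(450, 268) [197 160 117] [ 16 104 197]
ferr 93 mean [ 0.4421 -0.2551  0.0206] rect [ 0.4416 -0.255 ] [0.0246 0.0235] 86.71491241455078 dir -115.9 zmax 0.0324
green 2913 mean [0.4943 0.2004 0.0151] rect [0.4588 0.1312] [0.3562 0.1976] 57.2501106262207 dir -155.7 zmax 1.3718
greentop 278 mean [0.4716 0.1684 0.1057] rect [0.457  0.1286] [0.3499 0.1974] 57.2501106262207 dir -161.3 zmax 1.3718
yellow 159 mean [0.5159 0.2758 0.0313] rect [0.5183 0.278 ] [0.0163 0.1561] 78.62389373779297 dir 167.8 zmax 0.0413
bar 348 mean [0.4733 0.1767 0.2673] rect [0.4327 0.1258] [0.3438 0.0945] 46.03190994262695 dir 43.1 zmax 1.3718
bar ends [0.2793349  0.0348769  1.37183415] [0.51937181 0.2810469  0.10655775]
packed 392 mean [0.5344 0.1756 0.0337] rect [0.439  0.1042] [0.339  0.0793] 36.64902114868164 dir -118.1 zmax 1.3718
tip1 19 mean [ 0.5755 -0.1836  0.2706] rect [ 0.5754 -0
[... 189 characters left out ...]
221 mean [ 0.6339 -0.1955  0.2473] rect [ 0.6292 -0.1949] [0.0109 0.1202] 79.69055938720703 dir 169.5 zmax 0.2728
prong2 221 mean [ 0.6212 -0.2742  0.2472] rect [ 0.6151 -0.2738] [0.0111 0.1199] 79.48277282714844 dir 169.7 zmax 0.2726
lamp 5968 mean [ 0.6324 -0.2493  0.446 ] rect [ 0.4839 -0.198 ] [0.3543 0.5087] 76.15191650390625 dir -91.9 zmax 1.3718
stone 226 mean [ 0.4639 -0.0765  0.0274] rect [ 0.3816 -0.0367] [0.0397 0.2464] 64.1428451538086 dir 158.9 zmax 1.3718
tin 965 mean [0.5859 0.385  0.1278] rect [0.4358 0.2427] [0.5133 0.0848] 43.63595962524414 dir 48.9 zmax 1.3718
oil 803 mean [0.7045 0.2525 0.139 ] rect [0.5353 0.1505] [0.5584 0.0606] 30.497663497924805 dir -151.3 zmax 1.3718
```

View pics/loose.png

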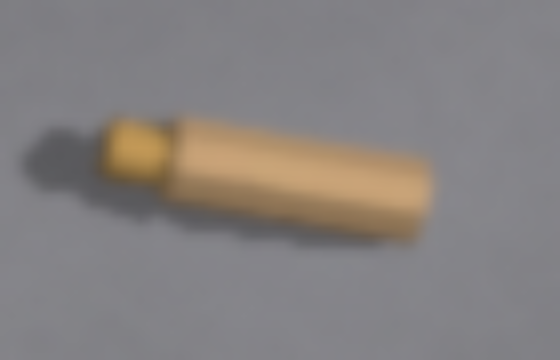

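The crop confirms light wood with the brass ferrule at its left end (about pixel (427,264)). Some depth pixels are empty, so I'll filter those and measure again.

```bash
python3 - <<'E'
from h import *
z=np.load('top.npz'); p,d=z['p'],z['d']; c={k:z[k] for k in('fovy','cx','cy','view')}
vv,uu=np.mgrid[:480,:640]
W=world(c,np.c_[uu.ravel(),vv.ravel()],d.ravel()).reshape(480,640,3)
hsv=cv2.cvtColor(p,cv2.COLOR_RGB2HSV).astype(int); H,S,V=hsv[...,0],hsv[...,1],hsv[...,2]; ok=d>.3
def box(u0,v0,u1,v1): m=np.zeros((480,640),bool); m[v0:v1,u0:u1]=1; return m&ok
def pca(m,name):
    q=W[m]; r=cv2.minAreaRect(q[:,:2].astype(np.float32)); mu=q.mean(0); e=np.linalg.svd(q[:,:2]-mu[:2],full_matrices=0)[2][0]
    print(name,m.sum(),'mean',mu.round(4),'rect',np.round(r[0],4),np.round(r[1],4),round(r[2],1),'dir',np.degrees(np.arctan2(e[1],e[0])).round(1),'z',np.percentile(q[:,2],[2,98]).round(4))
Z=W[...,2]
pca(box(415,250,475,285)&(S>75)&(V>90)&(Z>.008),'loose')
pca(box(415,250,475,285)&(S>75)&(Z>.02),'looseTop')
pca(box(195,195,300,290)&(Z>.028)&(Z<.04)&(((H>60)&(H<95)&(S>70))|((H>15)&(H<30)&(S>120)&(uu<232))),'rim')
pca(box(195,195,300,290)&(H>15)&(H<30)&(S>120)&(uu<230)&(Z>.025),'yellow')
b=box(195,215,300,260)&(Z>.095)&(Z<.12); pca(b,'bar')
pca(box(230,215,282,240)&(H>8)&(H<25)&(S>75)&(Z<.05),'packed')
for n,a in(('tipL',(408,178,428,196)),('tipR',(445,184,465,202))): pca(box(*a)&((H<8)|(H>172))&(S>120)&(Z<.3),n)
pca(box(350,95,570,165)&(Z>.39)&(Z<.45)&(S<50),'lamp')
pca(box(345,240,370,270)&((H<12)|(H>172))&(S>90)&(Z<.05),'stone')
pca(box(140,180,195,230)&(Z>.1)&(Z<.13),'tin'); pca(box(200,130,245,178)&(Z>.04)&(Z<.3),'oil')
pca(box(430,325,515,365)&(Z>.003),'spanner');pca(box(85,270,200,340)&(Z>.006),'hammer')
E
```

```text
loose 381 mean [ 0.4355 -0.2915  0.0228] rect [ 0.4365 -0.2908] [0.099  0.0253] 78.8 dir -100.9 z [0.0135 0.03  ]
looseTop 284 mean [ 0.436  -0.2937  0.0247] rect [ 0.4359 -0.2912] [0.0981 0.0249] 80.1 dir 80.2 z [0.0202 0.0305]
rim 388 mean [0.4938 0.2091 0.034 ] rect [0.5014 0.199 ] [0.1618 0.1586] 77.8 dir -113.4 z [0.0287 0.0392]
yellow 140 mean [0.5154 0.2748 0.035 ] rect [0.5175 0.2743] [0.0075 0.1561] 77.7 dir 167.7 z [0.027  0.0402]
bar 302 mean [0.5014 0.1972 0.1076] rect [0.5016 0.1975] [0.1708 0.0105] 77.8 dir 77.8 z [0.101  0.1143]
packed 390 mean [0.5357 0.1763 0.0269] rect [0.5381 0.1817] [0.1059 0.0266] 78.6 dir -102.2 z [0.0157 0.0344]
tipL 19 mean [ 0.5755 -0.1836  0.2706] rect [ 0.5754 -0.1838] [0.0077 0.01  ] 41.2 dir 157.0 z [0.2669 0.2743]
tipR 21 mean [ 0.5603 -0.2624  0.2699] rect [ 0.5604 -0.2626] [0.0083 0.008 ] 72.8 dir -158.0 z [0.2656 0.274 ]
lamp 5200 mean [ 0.6301 -0.2359  0.441 ] rect [ 0.667  -0.2425] [0.3504 0.1093] 80.0 dir 79.6 z [0.4157 0.4481]
stone 224 mean [ 0.4655 -0.0774  0.0154] rect [ 0.4665 -0.0776] [0.023 0.059] 87.9 dir 177.9 z [0.0068 0.0215]
tin 951 mean [0.5904 0.3902 0.1095] rect [0.5915 0.3909] [0.0836 0.0847] 44.7 dir -95.3 z [0.1011 0.1159]
oil 790 mean [0.7115 0.2561 0.1187] rect [0.7338 0.2674] [0.0981 0.0598] 31.3 dir -131.1 z [0.045  0.1825]
spanner 872 mean [ 0.2416 -0.3579  0.0062] rect [ 0.2419 -0.3587] [0.2122 0.0953] 89.4 dir -97.8 z [0.0031 0.0119]
hammer 1471 mean [0.3415 0.4692 0.0217] rect [0.3505 0.4679] [0.1666 0.2852] 2.6 dir 69.5 z [0.0064 0.0306]
```

```bash
cat >> h.py <<'E'
from scipy.spatial.transform import Rotation as R
def tool(h,th=0):
    "tool y heading h deg, leaning th deg (tool z towards +y heading)"
    a=np.radians(h); y=np.array([np.cos(a),np.sin(a),0]); z=np.array([0,0,-1.]); x=np.cross(y,z)
    return R.from_matrix(np.c_[x,y,z])*R.from_rotvec([-np.radians(th),0,0])
def inc(pos,rot,p0=None,r0=None):
    s=monitor.get_obs(); p0=s['eef_pos'] if p0 is None else np.array(p0); r0=R.from_quat(s['tool_rot']) if r0 is None else r0
    print('d',(r0.inv().apply(np.array(pos)-p0)*100).round(2),'w',(r0.inv()*rot).as_rotvec().round(3))
E
python3 - <<'E'
from h import *
inc([.4365,-.291,.13],tool(-10.5)); inc([.38,0,.2],tool(-10.5))
E
```

```text
d [-51.14 -61.59  10.16] w [-2.00e-03  1.00e-03  1.39e+00]
d [-35.51 -36.42   3.12] w [-2.00e-03  1.00e-03  1.39e+00]
```

>>> arm_command(
  increments=[
    {"dx": -8,"dy": -8,"dz": 0.5,"wz": 0.15,"grip": 8},
    {"dx": -17,"dy": -17,"dz": 1.5,"wz": 0.45,"grip": 8},
    {"dx": -26,"dy": -26,"dz": 2,"wz": 0.7,"grip": 7},
    {"dx": -35.5,"dy": -36.4,"dz": 3.1,"wz": 1.0,"grip": 7},
    {"dx": -43,"dy": -49,"dz": 6,"wz": 1.25,"grip": 6},
    {"dx": -51.1,"dy": -61.6,"dz": 10.2,"wz": 1.39,"grip": 6},
    {"dx": -51.1,"dy": -61.6,"dz": 10.2,"wz": 1.39,"grip": 6},
    {"dx": -51.1,"dy": -61.6,"dz": 10.2,"wz": 1.39,"grip": 6},
    {"dx": -51.1,"dy": -61.6,"dz": 10.2,"wz": 1.39,"grip": 6},
    {"dx": -51.1,"dy": -61.6,"dz": 10.2,"wz": 1.39,"grip": 6},
  ],
)

```text
validation failed for argument at $.in...
```

>>> arm_command(
  increments=[
    {"dx": -8.0,"dy": -8.0,"dz": 0.5,"wx": 0,"wy": 0,"wz": 0.15,"grip": 8},
    {"dx": -17,"dy": -17,"dz": 1.5,"wx": 0,"wy": 0,"wz": 0.45,"grip": 8},
    {"dx": -26,"dy": -26,"dz": 2,"wx": 0,"wy": 0,"wz": 0.7,"grip": 7},
    {"dx": -35.5,"dy": -36.4,"dz": 3.1,"wx": 0,"wy": 0,"wz": 1.0,"grip": 7},
    {"dx": -43,"dy": -49,"dz": 6,"wx": 0,"wy": 0,"wz": 1.25,"grip": 6},
    {"dx": -51.1,"dy": -61.6,"dz": 10.2,"wx": 0,"wy": 0,"wz": 1.39,"grip": 6},
    {"dx": -51.1,"dy": -61.6,"dz": 10.2,"wx": 0,"wy": 0,"wz": 1.39,"grip": 6},
    {"dx": -51.1,"dy": -61.6,"dz": 10.2,"wx": 0,"wy": 0,"wz": 1.39,"grip": 6},
    {"dx": -51.1,"dy": -61.6,"dz": 10.2,"wx": 0,"wy": 0,"wz": 1.39,"grip": 6},
    {"dx": -51.1,"dy": -61.6,"dz": 10.2,"wx": 0,"wy": 0,"wz": 1.39,"grip": 6},
  ],
)

```text
clock: 1.1
eef_pos: [0.3471, -0.0006, 0.1761]
tool_rot: [0.77, 0.638, 0.0, 0.0]
ft_force: [1.6, 0.5, -0.2]
grip_width: 0.0595
grasp_force: 0.0
```

```bash
python3 - <<'E'
from h import *
inc([.4365,-.291,.13],tool(-10.5))
E
```

```text
d [-26.89  14.17   4.61] w [ 0.001 -0.    -0.003]
```

>>> arm_command(
  increments=[
    {"dx": -26.9,"dy": 14.2,"dz": 4.6,"wx": 0,"wy": 0,"wz": 0,"grip": 6},
    {"dx": -26.9,"dy": 14.2,"dz": 4.6,"wx": 0,"wy": 0,"wz": 0,"grip": 6},
    {"dx": -26.9,"dy": 14.2,"dz": 4.6,"wx": 0,"wy": 0,"wz": 0,"grip": 6},
    {"dx": -26.9,"dy": 14.2,"dz": 4.6,"wx": 0,"wy": 0,"wz": 0,"grip": 6},
    {"dx": -26.9,"dy": 14.2,"dz": 4.6,"wx": 0,"wy": 0,"wz": 0,"grip": 6},
    {"dx": -26.9,"dy": 14.2,"dz": 4.6,"wx": 0,"wy": 0,"wz": 0,"grip": 6},
    {"dx": -26.9,"dy": 14.2,"dz": 4.6,"wx": 0,"wy": 0,"wz": 0,"grip": 6},
    {"dx": -26.9,"dy": 14.2,"dz": 4.6,"wx": 0,"wy": 0,"wz": 0,"grip": 6},
    {"dx": -26.9,"dy": 14.2,"dz": 4.6,"wx": 0,"wy": 0,"wz": 0,"grip": 6},
  ],
)

```text
clock: 2.0
eef_pos: [0.437, -0.2878, 0.1299]
tool_rot: [0.769, 0.64, -0.0, -0.001]
ft_force: [0.2, -0.0, 1.3]
grip_width: 0.0597
grasp_force: 0.0
```

```bash
python3 - <<'E'
from h import *
p,d,c=snap('wrist'); save(p,'w1.png')
hsv=cv2.cvtColor(p,cv2.COLOR_RGB2HSV).astype(int); H,S,V=np.moveaxis(hsv,2,0)
vv,uu=np.mgrid[:480,:640]; W=world(c,np.c_[uu.ravel(),vv.ravel()],d.ravel()).reshape(480,640,3); Z=W[...,2]
m=(d>.05)&(H>8)&(H<25)&(S>75)&(Z>.004)&(Z<.04)&(np.hypot(W[...,0]-.4365,W[...,1]+.291)<.08)
q=W[m]; print(m.sum(), np.percentile(Z[m],[2,50,98]), cv2.minAreaRect(q[:,:2].astype(np.float32)))
inc([.4365,-.291,.003],tool(-10.5)); print(monitor.get_obs()['eef_pos'])
E
```

```text
4503 [0.01545889 0.02271397 0.02608783] ((0.4365440905094147, -0.2921587824821472), (0.10046044737100601, 0.02573774941265583), 79.40238952636719)
d [-0.37  0.02 12.73] w [-0.001 -0.001  0.001]
[ 0.43714518 -0.28744265  0.13034328]
```

View pics/w1.png

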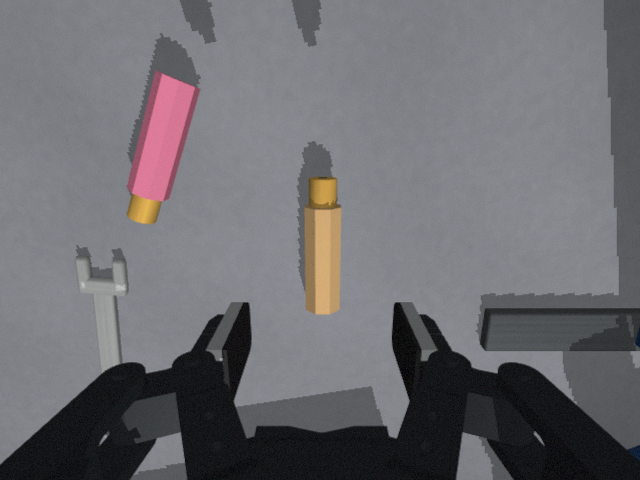

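Wrist view: the light wood handle stands centred between the fingers at (323,245), ferrule at (323,190), with pink at (163,140) and the spanner at (103,290), both clear of the fingers. Next: descend and grip.

>>> arm_command(
  increments=[
    {"dx": -0.4,"dy": 0,"dz": 4,"wx": 0,"wy": 0,"wz": 0,"grip": 6},
    {"dx": -0.4,"dy": 0,"dz": 8,"wx": 0,"wy": 0,"wz": 0,"grip": 6},
    {"dx": -0.4,"dy": 0,"dz": 11,"wx": 0,"wy": 0,"wz": 0,"grip": 6},
    {"dx": -0.4,"dy": 0,"dz": 12.7,"wx": 0,"wy": 0,"wz": 0,"grip": 6},
    {"dx": -0.4,"dy": 0,"dz": 12.7,"wx": 0,"wy": 0,"wz": 0,"grip": 5},
    {"dx": -0.4,"dy": 0,"dz": 12.7,"wx": 0,"wy": 0,"wz": 0,"grip": 1.5},
    {"dx": -0.4,"dy": 0,"dz": 12.7,"wx": 0,"wy": 0,"wz": 0,"grip": 1.5},
    {"dx": -0.4,"dy": 0,"dz": 12.7,"wx": 0,"wy": 0,"wz": 0,"grip": 1.5},
    {"dx": -0.4,"dy": 0,"dz": 12.7,"wx": 0,"wy": 0,"wz": 0,"grip": 1.5},
    {"dx": -0.4,"dy": 0,"dz": 12.7,"wx": 0,"wy": 0,"wz": 0,"grip": 1.5},
  ],
)

```text
clock: 3.05
eef_pos: [0.4384, -0.2931, 0.0053]
tool_rot: [0.769, 0.64, 0.001, 0.001]
ft_force: [-0.5, 3.1, 8.1]
grip_width: 0.0244
grasp_force: 59.8
```

```bash
python3 - <<'E'
from h import *
s=monitor.get_obs(); p=s['eef_pos'].copy(); print(p,s['grip_width'],s['grasp_force'])
th=15; T=tool(-12.2,th); ax=np.array([np.cos(np.radians(-12.2)),np.sin(np.radians(-12.2)),0])
C=np.array([.5015,.198,0])
t=.010
pl=C+ax*-.045+[0,0,.025]; tcp=pl+T.apply([0,0,t]); print(pl,tcp)
inc(tcp+[0,0,.16],T); inc(tcp,T)
E
```

```text
[ 0.4383643  -0.29313778  0.0053255 ] 0.024447379529483403 59.754797884379514
[0.45751628 0.20750962 0.025     ] [0.46004602 0.20696267 0.01534074]
d [ 49.57  -6.89 -17.04] w [-0.258 -0.004  0.03 ]
d [49.57 -6.95 -1.04] w [-0.258 -0.004  0.03 ]
```

>>> arm_command(
  increments=[
    {"dx": 0,"dy": 0,"dz": -4,"wx": 0,"wy": 0,"wz": 0,"grip": 1.5},
    {"dx": 0,"dy": 0,"dz": -8,"wx": 0,"wy": 0,"wz": 0,"grip": 1.5},
    {"dx": 4,"dy": -1,"dz": -12,"wx": 0,"wy": 0,"wz": 0,"grip": 1.5},
    {"dx": 8,"dy": -2,"dz": -15,"wx": -0.05,"wy": 0,"wz": 0,"grip": 1.5},
    {"dx": 12,"dy": -3,"dz": -17,"wx": -0.1,"wy": 0,"wz": 0,"grip": 1.5},
    {"dx": 16,"dy": -4,"dz": -17,"wx": -0.15,"wy": 0,"wz": 0.01,"grip": 1.5},
    {"dx": 20,"dy": -5,"dz": -17,"wx": -0.2,"wy": 0,"wz": 0.02,"grip": 1.5},
    {"dx": 24,"dy": -6,"dz": -17,"wx": -0.26,"wy": 0,"wz": 0.03,"grip": 1.5},
    {"dx": 28,"dy": -6.9,"dz": -17,"wx": -0.26,"wy": 0,"wz": 0.03,"grip": 1.5},
    {"dx": 32,"dy": -6.9,"dz": -17,"wx": -0.26,"wy": 0,"wz": 0.03,"grip": 1.5},
  ],
)

```text
clock: 4.05
eef_pos: [0.4257, 0.0356, 0.1741]
tool_rot: [0.772, 0.622, 0.083, 0.1]
ft_force: [0.4, -1.1, 0.0]
grip_width: 0.0245
grasp_force: 59.2
```

```bash
python3 - <<'E'
from h import *
s=monitor.get_obs(); print(s['eef_pos'],s['grip_width'],s['grasp_force'])
T=tool(-12.2,15); inc([.460,.207,.1753],T)
E
```

```text
[0.42570445 0.035588   0.17409067] 0.024453018968740914 59.22581117134541
d [17.48 -0.25 -0.12] w [-0.    -0.004 -0.001]
```

>>> arm_command(
  increments=[
    {"dx": 4,"dy": -0.1,"dz": 0,"wx": 0,"wy": 0,"wz": 0,"grip": 1.5},
    {"dx": 8,"dy": -0.2,"dz": 0,"wx": 0,"wy": 0,"wz": 0,"grip": 1.5},
    {"dx": 12,"dy": -0.2,"dz": 0,"wx": 0,"wy": 0,"wz": 0,"grip": 1.5},
    {"dx": 15.5,"dy": -0.2,"dz": 0,"wx": 0,"wy": 0,"wz": 0,"grip": 1.5},
    {"dx": 17.5,"dy": -0.2,"dz": 0,"wx": 0,"wy": 0,"wz": 0,"grip": 1.5},
    {"dx": 17.5,"dy": -0.2,"dz": 0,"wx": 0,"wy": 0,"wz": 0,"grip": 1.5},
    {"dx": 17.5,"dy": -0.2,"dz": 0,"wx": 0,"wy": 0,"wz": 0,"grip": 1.5},
    {"dx": 17.5,"dy": -0.2,"dz": 0,"wx": 0,"wy": 0,"wz": 0,"grip": 1.5},
  ],
)

```text
clock: 4.85
eef_pos: [0.4621, 0.2048, 0.1736]
tool_rot: [0.772, 0.622, 0.083, 0.1]
ft_force: [0.5, -0.2, -1.4]
grip_width: 0.0245
grasp_force: 59.2
```

```bash
python3 - <<'E'
from h import *
p,d,c=snap('top'); save(cv2.resize(p[180:320,170:340],None,fx=4,fy=4),'t2.png')
s=monitor.get_obs(); print(s['eef_pos'],s['grip_width'])
T=tool(-12.2,15); inc([.460,.207,.0153],T)
E
```

```text
[0.46216566 0.20464342 0.17365725] 0.024375721472113022
d [ 0.13 -4.32 15.24] w [-0.002 -0.003 -0.002]
```

View pics/t2.png

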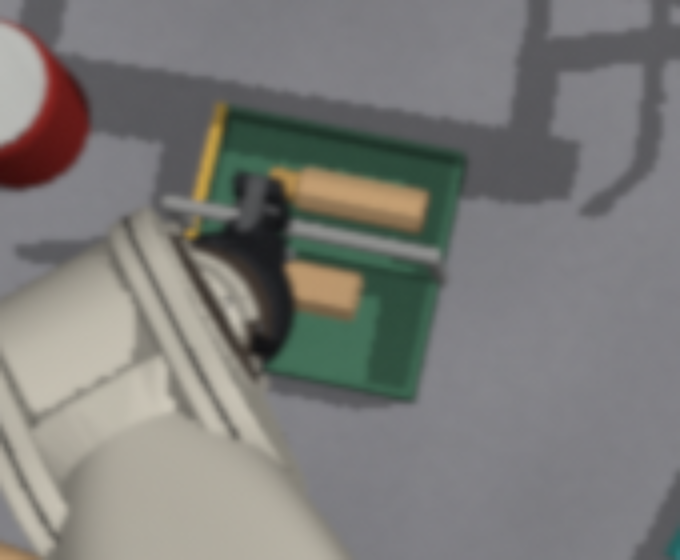

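The handle is held with its wooden end at crop (330,290), over the front lane. A dark part of the gripper appears near the bar at crop (255,200), so I'll check its clearance for the descent.

```bash
python3 - <<'E'
from h import *
p,d,c=snap('top'); s=monitor.get_obs()
vv,uu=np.mgrid[:480,:640]; W=world(c,np.c_[uu.ravel(),vv.ravel()],d.ravel()).reshape(480,640,3)
m=np.zeros(d.shape,bool); m[215:275,210:250]=1; m&=(d>.3)&(p.max(2)<75)&(W[...,2]>.14)
T=R.from_quat(s['tool_rot']); q=T.inv().apply(W[m]-s['eef_pos'])*1000
a=np.radians(-12.2); X=(W[m]-[.5015,.198,0])@[np.cos(a),np.sin(a),0]*1000
i=np.argsort(-q[:,1])[::12]; print(np.c_[q[i],X[i],W[m][i][:,2]*1000,uu[m][i],vv[m][i]].round(0)[:24])
E
```

```text
[[   7.   64.  -97.   -3.  284.  231.  223.]
 [  -9.   61. -100.   -6.  286.  238.  226.]
 [ -35.   59. -406.  -87.  581.  216.  244.]
 [  -7.   57.  -99.  -10.  284.  237.  228.]
 [ -37.   54. -401.  -90.  575.  218.  247.]
 [  -4.   52. -103.  -16.  286.  235.  230.]
 [ -43.   50. -406.  -96.  579.  220.  251.]
 [  -5.   48. -101.  -19.  284.  235.  232.]
 [  -8.   46.  -91.  -19.  273.  237.  233.]
 [ -11.   43.  -75.  -17.  257.  240.  234.]
 [ -53.   41. -417. -107.  587.  224.  259.]
 [  -1.   39. -106.  -29.  286.  232.  236.]
 [  -2.   38. -138.  -39.  316.  229.  238.]
 [ -10.   38. -115.  -33.  295.  235.  238.]
 [  -1.   37.  -58.  -19.  240.  236.  235.]
 [   9.   37. -151.  -43.  329.  222.  238.]
 [ -10.   36. -147.  -42.  325.  232.  240.]
 [ -12.   36. -136.  -40.  314.  234.  240.]
 [   3.   35. -185.  -53.  361.  221.  241.]
 [ -13.   35. -168.  -49.  345.  231.  242.]
 [  -2.   34. -165.  -49.  342.  226.  241.]
 [ -14.   34. -174.  -52.  351.  231.  243.]
 [ -10.   33. -174.  -53.  350.  229.  243.]
 [ -15.   32. -177.  -54.  353.  231.  244.]]
```

```bash
python3 - <<'E'
from h import *
T=tool(-12.2,18); a=np.radians(-12.2)
tcp=np.array([.5015,.198,0])+np.array([np.cos(a),np.sin(a),0])*-.040+[0,0,.032]+T.apply([0,0,.008]); print(tcp)
inc(tcp+[0,0,.10],T); inc(tcp+[0,0,.03],T);inc(tcp,T)
E
```

```text
[0.46481967 0.20593057 0.02439155]
d [ 0.16 -1.05  4.83] w [-0.054 -0.003 -0.002]
d [ 0.13 -2.85 11.59] w [-0.054 -0.003 -0.002]
d [ 0.12 -3.62 14.49] w [-0.054 -0.003 -0.002]
```

>>> arm_command(
  increments=[
    {"dx": 0.1,"dy": -0.5,"dz": 2.5,"wx": -0.05,"wy": 0,"wz": 0,"grip": 1.5},
    {"dx": 0.1,"dy": -1.0,"dz": 4.8,"wx": -0.05,"wy": 0,"wz": 0,"grip": 1.5},
    {"dx": 0.1,"dy": -1.6,"dz": 7,"wx": -0.05,"wy": 0,"wz": 0,"grip": 1.5},
    {"dx": 0.1,"dy": -2.2,"dz": 9.3,"wx": -0.05,"wy": 0,"wz": 0,"grip": 1.5},
    {"dx": 0.1,"dy": -2.8,"dz": 11.6,"wx": -0.05,"wy": 0,"wz": 0,"grip": 1.5},
    {"dx": 0.1,"dy": -3.2,"dz": 13,"wx": -0.05,"wy": 0,"wz": 0,"grip": 1.5},
    {"dx": 0.1,"dy": -3.6,"dz": 14.5,"wx": -0.05,"wy": 0,"wz": 0,"grip": 1.5},
    {"dx": 0.1,"dy": -3.6,"dz": 14.5,"wx": -0.05,"wy": 0,"wz": 0,"grip": 1.5},
    {"dx": 0.1,"dy": -3.6,"dz": 14.5,"wx": -0.05,"wy": 0,"wz": 0,"grip": 1.5},
  ],
)

```text
clock: 5.85
eef_pos: [0.4653, 0.2061, 0.0244]
tool_rot: [0.769, 0.62, 0.098, 0.119]
ft_force: [0.4, -0.2, -0.2]
grip_width: 0.0243
grasp_force: 59.2
```

No contact on the way down. Release to a small opening, then lift away along the tool axis.

>>> arm_command(
  increments=[
    {"dx": 0,"dy": 0,"dz": 0,"wx": 0,"wy": 0,"wz": 0,"grip": 3.5},
    {"dx": 0,"dy": 0,"dz": 0,"wx": 0,"wy": 0,"wz": 0,"grip": 3.5},
    {"dx": 0,"dy": 0,"dz": 0,"wx": 0,"wy": 0,"wz": 0,"grip": 3.5},
    {"dx": 0,"dy": 0,"dz": -1.5,"wx": 0,"wy": 0,"wz": 0,"grip": 3.5},
    {"dx": 0,"dy": 0,"dz": -3,"wx": 0,"wy": 0,"wz": 0,"grip": 3.5},
    {"dx": 0,"dy": 0,"dz": -6,"wx": 0,"wy": 0,"wz": 0,"grip": 3.5},
    {"dx": 0,"dy": 0,"dz": -10,"wx": 0,"wy": 0,"wz": 0,"grip": 3.5},
    {"dx": 0,"dy": 0,"dz": -14,"wx": 0,"wy": 0,"wz": 0,"grip": 4},
    {"dx": 0,"dy": 0,"dz": -18,"wx": 0,"wy": 0,"wz": 0,"grip": 4},
    {"dx": 0,"dy": 0,"dz": -18,"wx": 0,"wy": 0,"wz": 0,"grip": 4},
  ],
)

```text
clock: 6.85
eef_pos: [0.414, 0.2204, 0.2024]
tool_rot: [0.769, 0.62, 0.105, 0.119]
ft_force: [0.2, 0.6, 0.2]
grip_width: 0.0403
grasp_force: 0.0
```

```bash
python3 - <<'E'
from h import *
p,d,c=snap('wrist'); save(p,'w2.png'); print(monitor.get_obs()['eef_pos'])
p,d,c=snap('scene'); save(cv2.resize(p[225:325,330:450],None,fx=5,fy=5),'s2.png')
# bar grasp approach
T=tool(-12.2,45); bar=np.array([.5015,.198,.104]); tcp=bar+T.apply([0,0,.016]); print(tcp)
inc(tcp-T.apply([0,0,.10]),T); inc(tcp,T)
E
```

```text
[0.41320727 0.21953249 0.19960627]
[0.5125582  0.19560913 0.09268629]
d [-0.15  2.02  4.22] w [-0.472 -0.007 -0.003]
d [-0.2   6.57 13.12] w [-0.472 -0.007 -0.003]
```

View pics/s2.png

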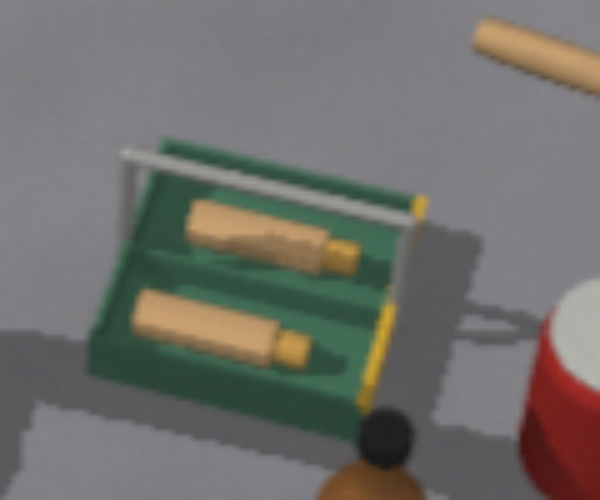

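Both handles lie flat in their lanes, the loose one at crop (250,238) and the packed one at (220,325), ferrules towards the yellow end at right. Next, the tilted pre-grasp on the bar.

>>> arm_command(
  increments=[
    {"dx": -0.1,"dy": 0.5,"dz": 1,"wx": -0.12,"wy": 0,"wz": 0,"grip": 4},
    {"dx": -0.1,"dy": 1,"dz": 2,"wx": -0.24,"wy": 0,"wz": 0,"grip": 4},
    {"dx": -0.1,"dy": 1.5,"dz": 3,"wx": -0.36,"wy": 0,"wz": 0,"grip": 4},
    {"dx": -0.1,"dy": 2,"dz": 4.2,"wx": -0.47,"wy": 0,"wz": 0,"grip": 4},
    {"dx": -0.1,"dy": 2,"dz": 4.2,"wx": -0.47,"wy": 0,"wz": 0,"grip": 4},
    {"dx": -0.1,"dy": 2,"dz": 4.2,"wx": -0.47,"wy": 0,"wz": 0,"grip": 4},
    {"dx": -0.1,"dy": 2,"dz": 4.2,"wx": -0.47,"wy": 0,"wz": 0,"grip": 4},
  ],
)

```text
clock: 7.65
eef_pos: [0.4434, 0.2109, 0.1627]
tool_rot: [0.721, 0.58, 0.24, 0.294]
ft_force: [1.1, 0.1, 0.2]
grip_width: 0.04
grasp_force: 0.0
```

```bash
python3 - <<'E'
from h import *
s=monitor.get_obs(); print(s['eef_pos'],s['joint_pos'].round(2))
def bars(n):
    p,d,c=snap(n)
    vv,uu=np.mgrid[:480,:640]; W=world(c,np.c_[uu.ravel(),vv.ravel()],d.ravel()).reshape(480,640,3)
    sat=p.max(2).astype(int)-p.min(2); q=W-[.5015,.198,.104]
    a=np.radians(77.8); u=np.array([np.cos(a),np.sin(a),0]); al=q@u; r=np.linalg.norm(q-al[...,None]*u,axis=2)
    m=(d>.05)&(r<.02)&(abs(al)<.095)&(sat<30)&(p.max(2)>80); w=W[m]; print(n,m.sum(),w.mean(0),cv2.minAreaRect(w[:,:2].astype(np.float32)),np.percentile(w[:,2],[2,98]))
    return p
bars('top'); save(bars('wrist'),'w3.png')
T=tool(-12.2,45); bar=np.array([.5015,.198,.104]); tcp=bar+T.apply([0,0,.016]);inc(tcp,T)
E
```

```text
[0.44342054 0.21087253 0.1626864 ] [ 0.83  0.03 -0.74  0.34 -0.65  2.45]
top 304 [0.50189289 0.19730571 0.10723334] ((0.5026241540908813, 0.19815558195114136), (0.1722828894853592, 0.010344462469220161), 77.88671112060547) [0.10064616 0.11390459]
wrist 4307 [0.50147318 0.20868205 0.10435998] ((0.5006242990493774, 0.19934527575969696), (0.17044618725776672, 0.0096843671053648), 78.17396545410156) [0.08702151 0.1087534 ]
d [-0.09  0.04  9.97] w [-0.005 -0.004 -0.005]
```

View pics/w3.png

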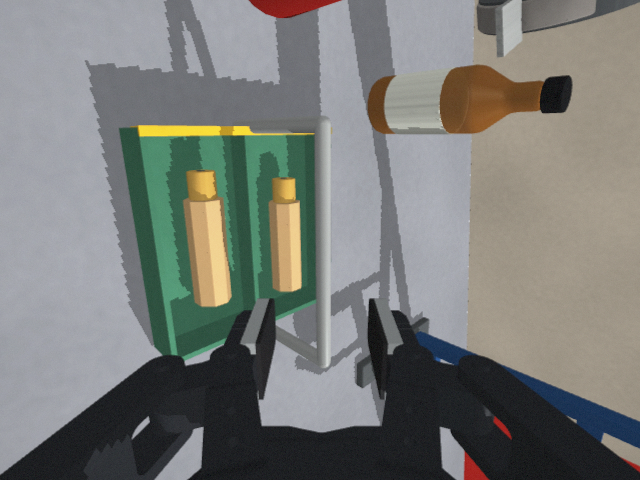

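The bar runs from (323,125) to (323,362), centred between the fingers, and both handles are flat. Advance and grip.

>>> arm_command(
  increments=[
    {"dx": -0.1,"dy": 0,"dz": 3,"wx": 0,"wy": 0,"wz": 0,"grip": 4},
    {"dx": -0.1,"dy": 0,"dz": 6,"wx": 0,"wy": 0,"wz": 0,"grip": 4},
    {"dx": -0.1,"dy": 0,"dz": 8.5,"wx": 0,"wy": 0,"wz": 0,"grip": 4},
    {"dx": -0.1,"dy": 0,"dz": 10,"wx": 0,"wy": 0,"wz": 0,"grip": 4},
    {"dx": -0.1,"dy": 0,"dz": 10,"wx": 0,"wy": 0,"wz": 0,"grip": 4},
    {"dx": -0.1,"dy": 0,"dz": 10,"wx": 0,"wy": 0,"wz": 0,"grip": 0.3},
    {"dx": -0.1,"dy": 0,"dz": 10,"wx": 0,"wy": 0,"wz": 0,"grip": 0.3},
    {"dx": -0.1,"dy": 0,"dz": 10,"wx": 0,"wy": 0,"wz": 0,"grip": 0.3},
    {"dx": -0.1,"dy": 0,"dz": 10,"wx": 0,"wy": 0,"wz": 0,"grip": 0.3},
    {"dx": -0.1,"dy": 0,"dz": 10,"wx": 0,"wy": 0,"wz": 0,"grip": 0.3},
  ],
)

```text
clock: 8.75
eef_pos: [0.5126, 0.1953, 0.0931]
tool_rot: [0.72, 0.579, 0.242, 0.296]
ft_force: [1.7, -1.6, 6.5]
grip_width: 0.0078
grasp_force: 58.8
```

```bash
python3 - <<'E'
from h import *
s=monitor.get_obs(); e=s['eef_pos']; print(e,s['grip_width'],s['grasp_force'],s['ft_force'])
T=tool(-12.2,45); off=np.array([.5015,.198,.104])-e  # bar rel TCP in world now
offt=R.from_quat(s['tool_rot']).inv().apply(off); print(offt)
a=np.radians(-10.4); x=np.array([np.cos(a),np.sin(a),0]); seat=np.array([.601,-.230,.25]); T2=tool(-10.4,45)
for nm,b in (('lift',np.array([.49,.19,.28])),('via',np.array([.47,0,.291])),('pre',seat-x*.11+[0,0,.041]),('over',seat+x*.003+[0,0,.041]),('down',seat+x*.003)):
    print(nm,b); inc(b-T2.apply(offt),T2)
E
```

```text
[0.51259052 0.19531935 0.09314747] 0.007809433854304644 58.83376657962799 [ 1.74554773 -1.63258306  6.50381757]
[ 0.00034014 -0.00040305 -0.01573801]
lift [0.49 0.19 0.28]
d [ -0.88  11.77 -13.13] w [-0.001  0.018 -0.027]
via [0.47  0.    0.291]
d [-19.86  14.1  -12.53] w [-0.001  0.018 -0.027]
pre [ 0.49280714 -0.21014289  0.291     ]
d [-39.92  18.93  -7.9 ] w [-0.001  0.018 -0.027]
over [ 0.60395071 -0.23054156  0.291     ]
d [-39.55  26.92   0.08] w [-0.001  0.018 -0.027]
down [ 0.60395071 -0.23054156  0.25      ]
d [-39.58  24.02   2.98] w [-0.001  0.018 -0.027]
```

>>> arm_command(
  increments=[
    {"dx": 0,"dy": 0.5,"dz": -0.5,"wx": 0,"wy": 0,"wz": 0,"grip": 0.3},
    {"dx": 0,"dy": 1.5,"dz": -1.5,"wx": 0,"wy": 0,"wz": 0,"grip": 0.3},
    {"dx": 0,"dy": 3,"dz": -3,"wx": 0,"wy": 0,"wz": 0,"grip": 0.3},
    {"dx": 0,"dy": 4.5,"dz": -4.5,"wx": 0,"wy": 0,"wz": 0,"grip": 0.3},
    {"dx": 0,"dy": 6,"dz": -6.2,"wx": 0,"wy": 0,"wz": 0,"grip": 0.3},
    {"dx": -0.2,"dy": 7.5,"dz": -8,"wx": 0,"wy": 0,"wz": 0,"grip": 0.3},
    {"dx": -0.4,"dy": 9,"dz": -9.8,"wx": 0,"wy": 0,"wz": 0,"grip": 0.3},
    {"dx": -0.6,"dy": 10.5,"dz": -11.5,"wx": 0,"wy": 0.01,"wz": -0.01,"grip": 0.3},
    {"dx": -0.9,"dy": 11.8,"dz": -13.1,"wx": 0,"wy": 0.02,"wz": -0.03,"grip": 0.3},
    {"dx": -1.5,"dy": 11.8,"dz": -13.1,"wx": 0,"wy": 0.02,"wz": -0.03,"grip": 0.3},
  ],
)

```text
clock: 9.75
eef_pos: [0.4989, 0.1818, 0.2679]
tool_rot: [0.709, 0.595, 0.244, 0.291]
ft_force: [1.7, 0.5, -4.6]
grip_width: 0.0077
grasp_force: 58.6
```

```bash
python3 - <<'E'
from h import *
s=monitor.get_obs(); print(s['eef_pos'],s['grip_width'],s['grasp_force'],s['ft_force'])
p,d,c=snap('scene'); save(cv2.resize(p[130:330,110:450],None,fx=2,fy=2),'s3.png')
offt=np.array([0.0003,-.0004,-.0157])
a=np.radians(-10.4); x=np.array([np.cos(a),np.sin(a),0]); seat=np.array([.601,-.230,.25]); T2=tool(-10.4,45)
for nm,b in (('via',np.array([.47,0,.291])),('pre',seat-x*.11+[0,0,.041])): inc(b-T2.apply(offt),T2)
E
```

```text
[0.49894469 0.18178892 0.26794008] 0.007686259835877801 58.63445520401001 [ 1.74123977  0.5348383  -4.62780448]
d [-18.27   2.07   0.1 ] w [-0.008 -0.001  0.006]
d [-38.56   6.24   4.32] w [-0.008 -0.001  0.006]
```

View pics/s3.png

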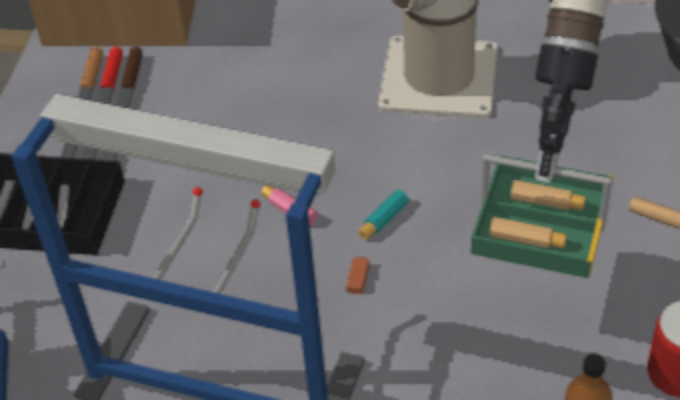

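The carrier is lifted and level, gripped at crop (545,170), both handles in their lanes; prong tips at (197,191) and (256,204). Carry to the pre-hang point.

>>> arm_command(
  increments=[
    {"dx": -2,"dy": 0.2,"dz": 0,"wx": 0,"wy": 0,"wz": 0,"grip": 0.3},
    {"dx": -5,"dy": 0.5,"dz": 0,"wx": 0,"wy": 0,"wz": 0,"grip": 0.3},
    {"dx": -8.5,"dy": 1,"dz": 0,"wx": 0,"wy": 0,"wz": 0,"grip": 0.3},
    {"dx": -12,"dy": 1.4,"dz": 0,"wx": 0,"wy": 0,"wz": 0,"grip": 0.3},
    {"dx": -15.5,"dy": 1.8,"dz": 0.1,"wx": 0,"wy": 0,"wz": 0,"grip": 0.3},
    {"dx": -19,"dy": 2.2,"dz": 0.3,"wx": 0,"wy": 0,"wz": 0,"grip": 0.3},
    {"dx": -22.5,"dy": 3,"dz": 1,"wx": 0,"wy": 0,"wz": 0,"grip": 0.3},
    {"dx": -26,"dy": 3.7,"dz": 1.7,"wx": 0,"wy": 0,"wz": 0,"grip": 0.3},
    {"dx": -29.5,"dy": 4.4,"dz": 2.4,"wx": 0,"wy": 0,"wz": 0,"grip": 0.3},
    {"dx": -32,"dy": 4.9,"dz": 2.9,"wx": 0,"wy": 0,"wz": 0,"grip": 0.3},
  ],
)

```text
clock: 10.8
eef_pos: [0.4948, -0.1453, 0.2769]
tool_rot: [0.711, 0.594, 0.24, 0.29]
ft_force: [0.6, 1.1, -5.4]
grip_width: 0.0079
grasp_force: 58.7
```

```bash
python3 - <<'E'
from h import *
s=monitor.get_obs(); print(s['eef_pos'],s['grip_width'],s['joint_pos'].round(2))
offt=np.array([0.0003,-.0004,-.0157])
a=np.radians(-10.4); x=np.array([np.cos(a),np.sin(a),0]); seat=np.array([.601,-.230,.25]); T2=tool(-10.4,45)
inc(seat-x*.11+[0,0,.041]-T2.apply(offt),T2)
E
```

```text
[ 0.49477624 -0.14533969  0.27693175] 0.007906177043703529 [-0.36 -0.26 -0.67  0.39  0.12  1.44]
d [-6.44  1.73  1.25] w [-0.013  0.001  0.002]
```

>>> arm_command(
  increments=[
    {"dx": -2.5,"dy": 0.7,"dz": 0.4,"wx": 0,"wy": 0,"wz": 0,"grip": 0.3},
    {"dx": -4.5,"dy": 1.2,"dz": 0.8,"wx": -0.01,"wy": 0,"wz": 0,"grip": 0.3},
    {"dx": -5.8,"dy": 1.6,"dz": 1.1,"wx": -0.01,"wy": 0,"wz": 0,"grip": 0.3},
    {"dx": -6.4,"dy": 1.7,"dz": 1.2,"wx": -0.01,"wy": 0,"wz": 0,"grip": 0.3},
    {"dx": -6.4,"dy": 1.7,"dz": 1.2,"wx": -0.01,"wy": 0,"wz": 0,"grip": 0.3},
    {"dx": -6.4,"dy": 1.7,"dz": 1.2,"wx": -0.01,"wy": 0,"wz": 0,"grip": 0.3},
    {"dx": -6.4,"dy": 1.7,"dz": 1.2,"wx": -0.01,"wy": 0,"wz": 0,"grip": 0.3},
    {"dx": -6.4,"dy": 1.7,"dz": 1.2,"wx": -0.01,"wy": 0,"wz": 0,"grip": 0.3},
  ],
)

```text
clock: 11.6
eef_pos: [0.5064, -0.2093, 0.2849]
tool_rot: [0.707, 0.593, 0.246, 0.296]
ft_force: [0.8, -0.4, -5.6]
grip_width: 0.0078
grasp_force: 58.7
```

```bash
python3 - <<'E'
from h import *
s=monitor.get_obs(); e=s['eef_pos']; print(e,s['joint_vel'].round(3).tolist())
Q=R.from_quat(s['tool_rot']); offt=np.array([0.0003,-.0004,-.0157]); bar=e+Q.apply(offt)
a=np.radians(-10.4); x=np.array([np.cos(a),np.sin(a),0]); y=np.array([-x[1],x[0],0])
for n in('top','wrist','scene'):
    p,d,c=snap(n)
    vv,uu=np.mgrid[:480,:640]; W=world(c,np.c_[uu.ravel(),vv.ravel()],d.ravel()).reshape(480,640,3); ok=d>.05
    hsv=cv2.cvtColor(p,cv2.COLOR_RGB2HSV).astype(int); H,S,V=np.moveaxis(hsv,2,0)
    q=W-bar; al=q@y; r=np.linalg.norm(q-al[...,None]*y,axis=2)
    m=ok&(r<.02)&(abs(al)<.1)&(abs(al)>.02)&(S<50)&(V>80); w=W[m]
    if m.sum()>20: print(n,'bar',m.sum(),np.round(cv2.minAreaRect(w[:,:2].astype(np.float32))[0],4),round(cv2.minAreaRect(w[:,:2].astype(np.float32))[2],1),'endz',w[al[m]>.05][:,2].mean().round(4),w[al[m]<-.05][:,2].mean().round(4),'pred',bar.round(4))
    t=ok&((H<8)|(H>172))&(S>120)&(abs(W[...,2]-.27)<.03)&(np.hypot(W[...,0]-.568,W[...,1]+.223)<.06)
    k,l,st,ce=cv2.connectedComponentsWithStats(t.astype(np.uint8))
    for i in range(1,k):
        if st[i,4]>4: print('  tip',st[i,4],W[l==i].mean(0).round(4),W[l==i][:,2].max().round(4))
    g=ok&(H>60)&(H<95)&(S>70)&(np.linalg.norm(q+[0,0,.09],axis=2)<.13)
    if g.sum()>50: print('  green z',np.percentile(W[g][:,2],[1,99]).round(3))
for b in (np.array([.601,-.23,.291])+x*.003,): inc(b-tool(-10.4,45).apply(offt),tool(-10.4,45))
save(p[100:340,100:420],'s4.png')
E
```

```text
[ 0.5064017  -0.20930394  0.28486851] [-0.004, -0.0, 0.006, -0.001, -0.003, 0.004]
top bar 297 [ 0.4961 -0.2068] 79.8 endz 0.2985 0.2993 pred [ 0.4952 -0.207   0.2956]
  tip 20 [ 0.5748 -0.1837  0.2702] 0.2746
  tip 21 [ 0.56   -0.2628  0.2696] 0.2741
  green z [0.19  0.228]
wrist bar 7402 [ 0.4982 -0.1873] 80.1 endz 0.2945 nan pred [ 0.4952 -0.207   0.2956]
  tip 410 [ 0.572  -0.1837  0.2678] 0.2722
  tip 182 [ 0.5596 -0.2607  0.2692] 0.2722
  green z [0.193 0.225]
  tip 16 [ 0.5638 -0.2627  0.2687] 0.2724
  tip 14 [ 0.5796 -0.1841  0.2691] 0.2734
  green z [0.189 0.229]
d [-0.38  7.44  8.24] w [ 0.005 -0.001  0.006]<stdin>:11: RuntimeWarning: Mean of empty slice.
  ret = ret.dtype.type(ret / rcount)
```

>>> arm_command(
  increments=[
    {"dx": 0,"dy": -0.3,"dz": 0.3,"wx": 0,"wy": 0,"wz": 0,"grip": 0.3},
    {"dx": -0.1,"dy": 0.7,"dz": 1.3,"wx": 0,"wy": 0,"wz": 0,"grip": 0.3},
    {"dx": -0.1,"dy": 1.7,"dz": 2.4,"wx": 0,"wy": 0,"wz": 0,"grip": 0.3},
    {"dx": -0.2,"dy": 2.8,"dz": 3.5,"wx": 0,"wy": 0,"wz": 0,"grip": 0.3},
    {"dx": -0.2,"dy": 4,"dz": 4.7,"wx": 0,"wy": 0,"wz": 0,"grip": 0.3},
    {"dx": -0.3,"dy": 5.2,"dz": 5.9,"wx": 0,"wy": 0,"wz": 0,"grip": 0.3},
    {"dx": -0.4,"dy": 6.4,"dz": 7.1,"wx": 0,"wy": 0,"wz": 0,"grip": 0.3},
    {"dx": -0.4,"dy": 7.1,"dz": 7.9,"wx": 0,"wy": 0,"wz": 0,"grip": 0.3},
    {"dx": -0.4,"dy": 7.4,"dz": 8.2,"wx": 0,"wy": 0,"wz": 0,"grip": 0.3},
    {"dx": -0.4,"dy": 7.4,"dz": 8.2,"wx": 0,"wy": 0,"wz": 0,"grip": 0.3},
  ],
)

```text
clock: 12.75
eef_pos: [0.6148, -0.2335, 0.2793]
tool_rot: [0.708, 0.593, 0.246, 0.295]
ft_force: [-0.2, 0.1, -5.2]
grip_width: 0.0077
grasp_force: 58.7
```

```bash
python3 - <<'E'
from h import *
s=monitor.get_obs(); e=s['eef_pos']; Q=R.from_quat(s['tool_rot']); offt=np.array([0.0003,-.0004,-.0157]); bar=e+Q.apply(offt); print(bar,s['ft_force'])
a=np.radians(-10.4); x=np.array([np.cos(a),np.sin(a),0]); T=tool(-10.4,45)
print((bar-[.601,-.23,.25])@x)
inc(np.array([.601,-.23,.25])+x*.003-T.apply(offt),T)
p,d,c=snap('scene'); save(cv2.resize(p[150:330,110:330],None,fx=3,fy=3),'s5.png')
E
```

```text
[ 0.60360212 -0.2311903   0.29003168] [-0.20503266  0.07179358 -5.19691197]
0.0027742484514956815
d [ 0.08 -2.83  2.84] w [ 0.004 -0.001  0.005]
```

View pics/s5.png

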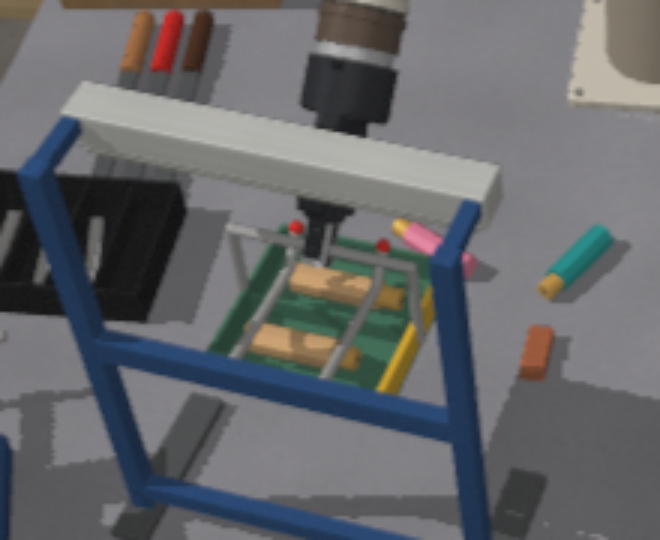

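The bar is past the tips (crop (297,228) and (383,246)) and above both prongs. Lower gently.

>>> arm_command(
  increments=[
    {"dx": 0,"dy": -0.5,"dz": 0.5,"wx": 0,"wy": 0,"wz": 0,"grip": 0.3},
    {"dx": 0,"dy": -1.1,"dz": 1.1,"wx": 0,"wy": 0,"wz": 0,"grip": 0.3},
    {"dx": 0,"dy": -1.7,"dz": 1.7,"wx": 0,"wy": 0,"wz": 0,"grip": 0.3},
    {"dx": 0,"dy": -2.2,"dz": 2.2,"wx": 0,"wy": 0,"wz": 0,"grip": 0.3},
    {"dx": 0,"dy": -2.5,"dz": 2.5,"wx": 0,"wy": 0,"wz": 0,"grip": 0.3},
    {"dx": 0,"dy": -2.7,"dz": 2.7,"wx": 0,"wy": 0,"wz": 0,"grip": 0.3},
    {"dx": 0,"dy": -2.75,"dz": 2.75,"wx": 0,"wy": 0,"wz": 0,"grip": 0.3},
    {"dx": 0,"dy": -2.75,"dz": 2.75,"wx": 0,"wy": 0,"wz": 0,"grip": 0.3},
  ],
)

```text
clock: 13.6
eef_pos: [0.6147, -0.2339, 0.2413]
tool_rot: [0.707, 0.593, 0.246, 0.296]
ft_force: [0.7, 0.0, -5.6]
grip_width: 0.008
grasp_force: 58.7
```

>>> arm_command(
  increments=[
    {"dx": 0,"dy": -0.1,"dz": 0.1,"wx": 0,"wy": 0,"wz": 0,"grip": 0.3},
    {"dx": 0,"dy": -0.15,"dz": 0.15,"wx": 0,"wy": 0,"wz": 0,"grip": 0.3},
    {"dx": 0,"dy": -0.2,"dz": 0.2,"wx": 0,"wy": 0,"wz": 0,"grip": 0.3},
    {"dx": 0,"dy": -0.2,"dz": 0.2,"wx": 0,"wy": 0,"wz": 0,"grip": 0.3},
  ],
)

```text
clock: 14.0
eef_pos: [0.615, -0.2339, 0.2391]
tool_rot: [0.707, 0.593, 0.246, 0.297]
ft_force: [-0.5, -0.3, -3.8]
grip_width: 0.0075
grasp_force: 58.9
```

>>> arm_command(
  increments=[
    {"dx": 0,"dy": -0.07,"dz": 0.07,"wx": 0,"wy": 0,"wz": 0,"grip": 0.3},
    {"dx": 0,"dy": -0.12,"dz": 0.12,"wx": 0,"wy": 0,"wz": 0,"grip": 0.3},
    {"dx": 0,"dy": -0.12,"dz": 0.12,"wx": 0,"wy": 0,"wz": 0,"grip": 0.3},
  ],
)

```text
clock: 14.3
eef_pos: [0.6156, -0.2341, 0.2389]
tool_rot: [0.707, 0.592, 0.247, 0.298]
ft_force: [-4.1, 1.0, 3.6]
grip_width: 0.0078
grasp_force: 59.7
```

The bar rests on the prongs. Release and back out along the tool axis.

>>> arm_command(
  increments=[
    {"dx": 0,"dy": 0,"dz": 0,"wx": 0,"wy": 0,"wz": 0,"grip": 1.5},
    {"dx": 0,"dy": 0,"dz": 0,"wx": 0,"wy": 0,"wz": 0,"grip": 3},
    {"dx": 0,"dy": 0,"dz": 0,"wx": 0,"wy": 0,"wz": 0,"grip": 3},
    {"dx": 0,"dy": 0,"dz": 0,"wx": 0,"wy": 0,"wz": 0,"grip": 3},
    {"dx": 0,"dy": 0,"dz": -1,"wx": 0,"wy": 0,"wz": 0,"grip": 3},
    {"dx": 0,"dy": 0,"dz": -2.5,"wx": 0,"wy": 0,"wz": 0,"grip": 3},
    {"dx": 0,"dy": 0,"dz": -5,"wx": 0,"wy": 0,"wz": 0,"grip": 3},
    {"dx": 0,"dy": 0,"dz": -8,"wx": 0,"wy": 0,"wz": 0,"grip": 3},
    {"dx": 0,"dy": 0,"dz": -12,"wx": 0,"wy": 0,"wz": 0,"grip": 3},
    {"dx": 0,"dy": 0,"dz": -15,"wx": 0,"wy": 0,"wz": 0,"grip": 3},
  ],
)

```text
clock: 15.3
eef_pos: [0.5084, -0.2143, 0.3442]
tool_rot: [0.707, 0.593, 0.246, 0.297]
ft_force: [0.4, -0.6, 0.3]
grip_width: 0.0299
grasp_force: 0.0
```

>>> arm_command(
  increments=[
    {"dx": 0,"dy": 0,"dz": 0,"wx": 0,"wy": 0,"wz": 0,"grip": 3},
    {"dx": 0,"dy": 0,"dz": 0,"wx": 0,"wy": 0,"wz": 0,"grip": 3},
    {"dx": 0,"dy": 0,"dz": 0,"wx": 0,"wy": 0,"wz": 0,"grip": 3},
    {"dx": 0,"dy": 0,"dz": 0,"wx": 0,"wy": 0,"wz": 0,"grip": 3},
    {"dx": 0,"dy": 0,"dz": 0,"wx": 0,"wy": 0,"wz": 0,"grip": 3},
    {"dx": 0,"dy": 0,"dz": 0,"wx": 0,"wy": 0,"wz": 0,"grip": 3},
    {"dx": 0,"dy": 0,"dz": 0,"wx": 0,"wy": 0,"wz": 0,"grip": 3},
    {"dx": 0,"dy": 0,"dz": 0,"wx": 0,"wy": 0,"wz": 0,"grip": 3},
    {"dx": 0,"dy": 0,"dz": 0,"wx": 0,"wy": 0,"wz": 0,"grip": 3},
    {"dx": 0,"dy": 0,"dz": 0,"wx": 0,"wy": 0,"wz": 0,"grip": 3},
  ],
)

```text
clock: 16.3
eef_pos: [0.5098, -0.2147, 0.3421]
tool_rot: [0.708, 0.593, 0.246, 0.296]
ft_force: [-1.0, 0.9, -0.3]
grip_width: 0.0297
grasp_force: 0.0
```

```bash
python3 - <<'E'
from h import *
a=np.radians(-10.4); x=np.array([np.cos(a),np.sin(a),0]); y=np.array([-x[1],x[0],0]); seat=np.array([.601,-.23,.25])
for i in range(2):
  for n in('wrist','scene'):
    p,d,c=snap(n)
    vv,uu=np.mgrid[:480,:640]; W=world(c,np.c_[uu.ravel(),vv.ravel()],d.ravel()).reshape(480,640,3)
    hsv=cv2.cvtColor(p,cv2.COLOR_RGB2HSV).astype(int); H,S,V=np.moveaxis(hsv,2,0)
    q=W-seat; L=np.stack([q@x,q@y,q[...,2]],-1)
    m=(d>.05)&(abs(L[...,1])>.047)&(abs(L[...,1])<.09)&(abs(L[...,0])<.04)&(L[...,2]>-.02)&(L[...,2]<.02)&(S<60)
    g=(d>.05)&(H>60)&(H<95)&(S>70)&(abs(L)<[.13,.1,.12]).all(2)
    print(n,m.sum(),np.median(L[m],0).round(4),'green',g.sum(),np.percentile(L[g],[1,99],0).round(3).tolist())
save(cv2.resize(p[150:330,110:330],None,fx=3,fy=3),'s6.png')
E
```

```text
wrist 1578 [-0.0001  0.0559  0.0011] green 19273 [[-0.077, -0.079, -0.103], [0.08, 0.073, -0.07]]
scene 143 [0.0074 0.0488 0.0012] green 1210 [[-0.075, -0.076, -0.107], [0.087, 0.075, -0.071]]
wrist 1578 [-0.      0.0559  0.0011] green 19282 [[-0.077, -0.079, -0.103], [0.08, 0.073, -0.07]]
scene 146 [0.0072 0.0481 0.0009] green 1212 [[-0.075, -0.076, -0.107], [0.087, 0.074, -0.07]]
```

View pics/s6.png

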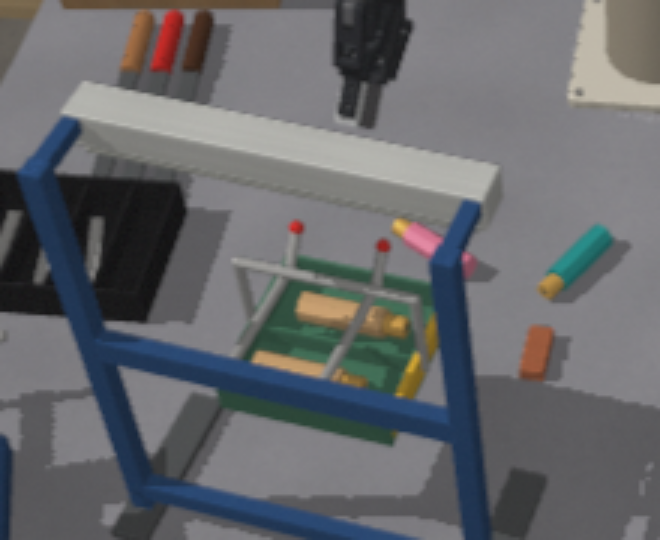

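The bar lies on both prongs behind the red tips (crop (297,228) and (383,246)), level and still. Both handles are in their lanes, the ferrules towards the yellow end, and the gripper is clear.

```bash
python3 -c "
from h import *
print(job.job_done())"
```

```text
the job is handed in; nothing more can be done
None
```

I packed the loose handle in the carrier's empty lane, ferrule to the yellow end, hung the carrier on both prongs level and still, and handed the job in after about 16 s on the robot's clock; no score came back.

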